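# Load a bamboo length, index its carrier to the gauge and gauge it

### The job

Take the bamboo length out of the dark wooden rack and lay it down gently, letting go only when it lies fully home in both pockets of the plywood carrier; then slide the carrier (it has a red handle) along the rail until it clicks into the detent under the green gauge. Then lower the gauge (it has a black knob) until its brass foot presses on the bamboo with its spring about half compressed, never bottomed hard, and leave it there. Do not disturb the other things on the table.

Things in the scene. Friction and masses are not known exactly. Their poses are not given: they have to be found in the camera images.
- tube: the bamboo length: pale straw-coloured round culm, 44 mm diameter, 160 mm long, ends closed, about 0.17 kg. Origin at its centre (on its axis), x along its length. It starts lying in the rack with both ends sticking out 45 mm.
- rack: dark wooden rack fixed to the table: open-topped channel along its x, 70 mm long, 50 mm wide inside, 78 mm over the walls, base 90 mm wide, floor 10 mm and wall tops 51 mm above the table. Origin: centre of its underside. In it the tube can be gripped only at an end, from above, 50 to 70 mm from the tube's centre; lift straight up.
- rest: open rest fixed to the table, for changing the grip: light plank 90 x 66 x 12 mm with two blue V cleats 10 mm thick, 33 mm either side of its origin along its x. A tube laid in it lies along x with its axis 45 mm above the table, and can be gripped from above in the middle (between the cleats) or at its ends. Origin: centre of its underside.
- rail: fixed rail for the carrier, 452 mm long along its y axis, aluminium with blue end blocks, 18 mm high; carrier slides towards +y of it. Origin at the centre of its underside.
- carrier (a joint): carrier's position along the rail, m: 0 in the loading detent, where it starts, growing along the rail's +y. The next detent (under the gauge) lies at about 0.16 to 0.20: where seat is level with station along the rail. Detents are sprung: about 5 to 10 N to leave or enter, and inside 4 mm the carrier centres itself.
- seat (a point): where the tube's centre lies when home on the plywood carrier; tube along this point's x (across the rail), axis 58 mm above table. Deck 190 x 100 mm, top 28 mm below this. Two wooden pockets 45 to 85 mm either side along x, 50 mm wide inside, walls 10 mm thick rising 32 mm above this, so the tube's ends cannot be held as it goes in; the middle 90 mm is open for fingers. End walls 168 mm apart.
- handle (a point): middle of the grip of the carrier's red handle, an upright post 20 x 20 mm standing on the carrier 100 mm behind seat (to -y of the rail), its top 15 mm above this point; axes as the rail.
- gauge: green gauge stand fixed at the far side of the rail, axes as the rail: column at its x = +165 mm, 177 mm high, with an arm 32 mm wide at 152 to 176 mm height reaching back to x = 0 over the rail. Origin on the table below the foot (x = 0, y = 0).
- station (a point): point of the gauge stand where seat comes to lie when the carrier is in the gauge detent: below the foot, 58 mm above the table.
- gauge_knob (a point): centre of the black gauge knob with an orange band (cylinder, 32 mm diameter, 34 mm high, upright axis), on top of the gauge's rod; moves with the slide, 257 mm above the table when fully raised, when it is the tallest thing in the middle of the table: carry the hand over or round it.
- gauge_slide (a joint): how far the gauge slide is lowered, m: 0 raised to 0.062. It is stiff (about 9 N) and stays where it is left. It starts raised by enough for the loaded carrier to pass.
- foot (a joint): how far the brass foot's spring is compressed, m: 0 free, 0.016 bottomed; about 400 N/m. Half compressed is 0.008.
- foot_tip (a point): centre of the underside of the brass foot (disc of 34 mm diameter) below the gauge rod; 115 mm above the table when the slide is raised. The top of a tube that lies home in the carrier is 80 mm above the table.
- sand_block: cork sanding block with a yellow face, 90 x 55 x 26 mm, loose; bystander. Origin under its centre.
- cup: blue ceramic cup, 72 mm wide, 85 mm high, loose; bystander. Origin under its centre.
- goggles: blue safety goggles, 144 mm wide, 50 mm high, loose; bystander. Origin under their centre.
- shell_a: half-round bamboo shell, 100 mm long, 70 mm wide, 35 mm high, loose; bystander.
- shell_b: half-round bamboo shell, 80 mm long, 70 mm wide, 35 mm high, loose; bystander.
There are look-alikes about, which are no part of the job. What is shaped like the tube but turquoise is not meant.

How it is judged:
By the outcome, as a careful person would: the job done as asked, in the order asked, and still so for the second after the job is handed in, with the robot touching nothing.
It also fails if it takes over 72 s, if anything falls off the work surface, if the arm or the gripper's body presses on something with over 40 N, if the wrist force passes 120 N, or if a joint passes its speed limit or range.

### The arm

A 6-joint arm with a two-finger parallel gripper is mounted at the origin on the work surface. World frame = base frame: x ahead of the robot, y to its left, z up, the work surface at z = 0. Lengths are in m, angles in rad, forces in N, time in s.
With the tool pointing down it reaches from about 0.325 to 0.9 m from the base axis. Payload 3.5 kg.
Tool frame: the origin (TCP) lies midway between the tips of the shut fingers; the grasp point (between the pads) lies behind it (pinch_z is the z of the grasp point in the tool frame, in m); z points along the fingers, y is the line along which they close (so a half turn about z gives the same grasp; the last joint's range is limited). The gripper opens to 85 mm and grips with 20 to 120 N. Pads are 22 mm wide; open, the fingers measure 114 mm over their backs; the gripper's body (76 mm by 85 mm) begins 54 mm behind the grasp point. The pads swing forward as they close: fully open they stand 13 mm farther back than shut.
Start: joints at [1.125, 0.276, -0.026, 1.268, 0, 1.467], TCP at [0.21, 0.589, 0.231] pointing down, gripper open.
Joint ranges: [-3.12, 3.12], [-0.85, 1.88], [-1.08, 1.24], [-1.95, 2.15], [-1.57, 1.53], [-3.14, 3.14]. Speed limits (rad/s): [2.57, 2.57, 3.14, 3.14, 3.14, 3.14].

### API

Orientations are given as a 3x3 rotation matrix whose columns are the frame's x, y, z axes.
In Python, from rig import observe, read_camera, sign_off, pinch_z gives the robot as it stands. The module is installed in compiled form; this text tells all that it offers.
- The arm moves only by the tool move_arm, never from a script. Its argument "targets" is a list of rows, each a list of 7 numbers: the shift along the world's x, y, z scaled (see below), then the turn, a rotation vector about the world's x, y, z scaled (see below), then the opening, from 0 (shut) to 1 (fully open). In form: [[tx, ty, tz, wx, wy, wz, gripper], ...]. A call has 1 to 12 rows; each row is the pose to reach, as a shift and turn from the pose commanded when the call began; what a row does not reach only later rows make up. The controller multiplies each number of a shift by 200 mm and each number of a turn by 90 degrees. A row lasts 1/12 s, in which the tool goes at most 41.7 mm and 7.16 degrees, less where a joint would pass 70% of its speed; a pose out of reach is approached as far as the arm can. A call with a number of a shift or a turn outside -1 to 1 is refused whole. A call with a gripper value outside its range is refused whole. The fingers move at their own pace and stop on an object; "grip_force" is the grip in N (left out, the last holds). Time passes only in rows, so rows that repeat a pose let the fingers close. It gives the time, the measured TCP pose, the force, the opening and the grip force at its end, in the units of the state.
- observe(): the state, without advancing time (a new reading comes with each control period).
- read_camera(name): name is "scene" or "top" or "wrist"; returns a dict with "frame" (384x512x3 uint8, blue, green, red), "vertical_fov" (degrees; the focal length in pixels is half the picture's height over the tangent of half this angle, whatever the lens; pixels are square), "cx", "cy" (the principal point, pixels), "R" (3x3) and "t" (3): a world point X has camera coordinates R X + t. Camera axes: x right, y down, z forward; pixel columns grow to the right and rows downward; lengths in m; the calibration is good to about 2 mm. A picture is of the moment at which its call begins. There is no depth.
- sign_off(): hands the job in; it is judged then, once.
The state is a dict: "t": time; "joint_positions": joint angles; "qd": joint speeds; "joint_torque": joint torques, N m; "ee_pos": TCP position; "tcp_rot": TCP orientation; "contact_force": force on the tool from outside, world axes, zero at the start; "wrist_torque": the same for the moment, N m; "finger_gap": finger opening in m; "grip_force": force on a finger pad.
Only numpy, scipy, OpenCV 4.12 (cv2) and the standard library are available. Lean on these libraries where they do the work, as an engineer would, in place of code of your own. Each camera call takes 0.05 s, during which the arm holds its last target. There are 200 camera calls.

## Working session

There is one attempt and no reset: what is moved stays moved. The work goes in short steps, Python scripts to look and compute and a tool call to move; the robot and the scene stay as the last step left them, time stands still between calls to the robot, and variables do not carry over. Pictures are saved under pics/ and viewed, at most 10 in all, crops included, and the job is handed in when it is done.

Besides the shell and the picture viewer there is one more tool, called after ">>>" as a command line: name --pt "numbers of a row" for each row, then --argument value for the rest. move_arm: Moves the arm, as the interface text tells. Its arguments: {"type":"object","properties":{"targets":{"type":"array","items":{"type":"array","items":{"type":"number","minimum":-1,"maximum":1}}},"grip_force":{"type":"number"}},"required":["targets"]}

```bash
mkdir -p pics
cat > h.py <<'E'
import numpy as np, cv2
from rig import observe, read_camera, sign_off, pinch_z
def cam(n):
    c=read_camera(n); c['f']=c['frame'].shape[0]/2/np.tan(np.radians(c['vertical_fov'])/2)
    c['R']=np.array(c['R']);c['t']=np.array(c['t']); return c
def ray(c,u,v):
    d=c['R'].T@np.array([(u-c['cx'])/c['f'],(v-c['cy'])/c['f'],1]); return -c['R'].T@c['t'],d
def onz(c,u,v,z):
    o,d=ray(c,u,v); return o+d*(z-o[2])/d[2]
def px(c,X):
    p=c['R']@np.array(X)+c['t']; return c['f']*p[:2]/p[2]+[c['cx'],c['cy']]
def tri(c1,p1,c2,p2):
    o1,d1=ray(c1,*p1);o2,d2=ray(c2,*p2)
    A=np.stack([d1,-d2],1);s=np.linalg.lstsq(A,o2-o1,rcond=None)[0]
    a,b=o1+s[0]*d1,o2+s[1]*d2; return (a+b)/2,np.linalg.norm(a-b)
E
python3 - <<'E'
from h import *
import pickle
s=observe();print({k:np.round(v,3).tolist() for k,v in s.items()},pinch_z)
C={}
for n in('scene','top'):
    C[n]=c=cam(n);print(n,c['f'],-c['R'].T@c['t'])
    cv2.imwrite(f'pics/{n}0.png',cv2.resize(c['frame'],(800,600),interpolation=cv2.INTER_CUBIC))
pickle.dump(C,open('c0.pkl','wb'))
E
```

```text
{'t': 0.0, 'joint_positions': [1.125, 0.277, -0.028, 1.268, 0.0, 1.467], 'qd': [-0.001, 0.0, 0.001, -0.0, 0.002, -0.001], 'joint_torque': [0.001, -44.551, 29.52, 0.016, 0.0, -0.0], 'ee_pos': [0.21, 0.588, 0.23], 'tcp_rot': [[-0.942, 0.336, -0.001], [0.336, 0.942, -0.002], [0.0, -0.002, -1.0]], 'contact_force': [0.146, 0.301, -0.314], 'wrist_torque': [-0.0, -0.003, -0.013], 'grip_force': 0.0, 'finger_gap': 0.085} -0.0187
scene 397.947784797908 [1.04246109 0.46658248 1.41258426]
top 418.75938825761773 [ 0.20460899 -0.01380852  1.56181908]
```

View pics/scene0.png

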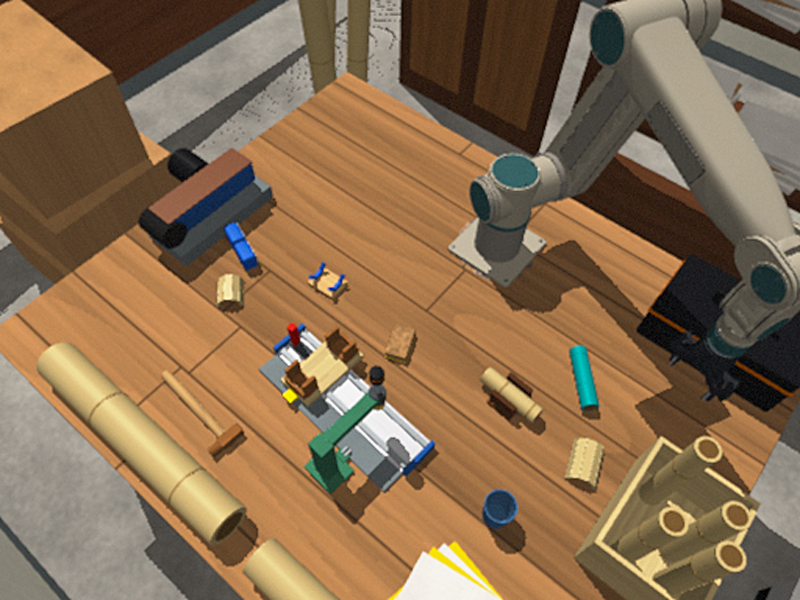

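View pics/top0.png

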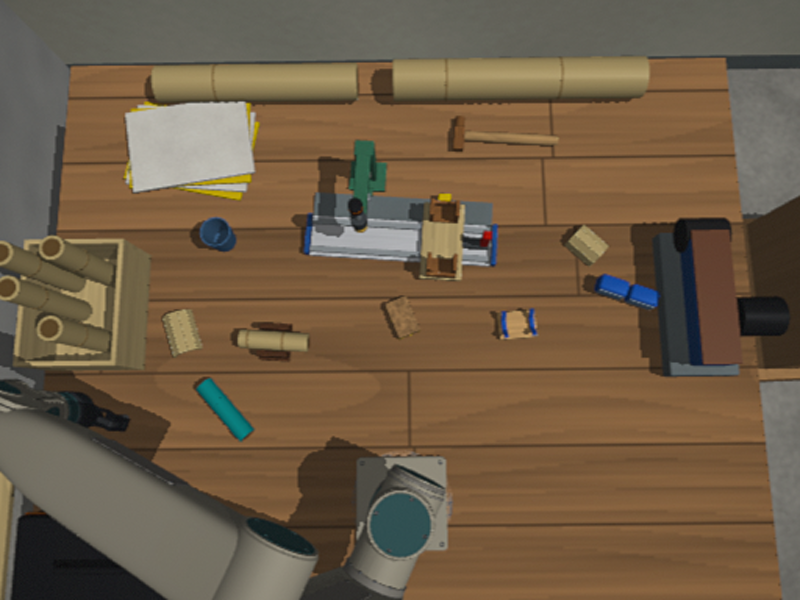

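The scene view shows, in pixels of the 800x600 picture, the dark rack with a straw tube at (512,395), the carrier at (322,365), the red handle at (293,335), the gauge knob at (376,378) and the rest at (328,282). In the top view the same things are at (273,341), (441,237), (487,238), (357,212) and (518,323).

These could be taken for the tube in the top view:
- Turquoise cylinder at (224,408): wrong colour.
- Shells at (182,332) and (587,244): half-round and short.
- Crate culms at (60,290): too long and not in the rack.
- Large culms along the back edge at (255,82).

I choose the straw culm in the dark rack at (273,341).

Run:
```python
from h import *
import pickle
C=pickle.load(open('c0.pkl','rb'))
T=C['top']['frame'];S=C['scene']['frame']
def crop(f,x,y,w,h,k=5): return cv2.resize(f[y:y+h,x:x+w],(w*k,h*k),interpolation=cv2.INTER_CUBIC)
# 80x60 crops x5 =400x300
a=crop(T,140,190,80,60);b=crop(T,305,180,80,60)
c=cv2.resize(T[85:185,190:323],(400,300),interpolation=cv2.INTER_CUBIC);d=cv2.resize(S[195:315,160:320],(400,300),interpolation=cv2.INTER_CUBIC)
cv2.imwrite('pics/crop1.png',np.vstack([np.hstack([a,b]),np.hstack([c,d])]))
# masks in top
hsv=cv2.cvtColor(T,cv2.COLOR_BGR2HSV)
print('tube hsv',hsv[218,[155,165,175,185,192]].tolist())
print('rest hsv',hsv[206,[318,321,330,341]].tolist())
for n in C:
  c=C[n];hs=cv2.cvtColor(c['frame'],cv2.COLOR_BGR2HSV)
  for nm,lo,hi in(('blue',(105,130,60),(125,255,255)),('red',(170,150,80),(180,255,255)),('red0',(0,200,100),(4,255,255)),('orange',(5,200,140),(20,255,255)),('green',(60,80,30),(85,255,255)),('black',(0,0,0),(180,255,28))):
    m=cv2.inRange(hs,lo,hi);k,l,st,ce=cv2.connectedComponentsWithStats(m)
    print(n,nm,[(ce[i].round(1).tolist(),st[i].tolist()) for i in range(1,k) if st[i][4]>6 and st[i][4]<900 and 100<ce[i][0]<370][:12])
```

```text
tube hsv [[21, 103, 164], [21, 102, 167], [21, 100, 169], [21, 102, 167], [21, 101, 167]]
rest hsv [[16, 120, 70], [111, 186, 140], [17, 123, 182], [116, 93, 151]]
scene blue [([138.7, 126.6], [112, 106, 51, 42, 544]), ([153.4, 156.8], [143, 142, 22, 31, 294]), ([203.5, 173.9], [198, 168, 10, 11, 31]), ([215.3, 181.6], [210, 176, 10, 10, 30]), ([192.2, 209.2], [190, 207, 5, 5, 14]), ([179.9, 219.7], [175, 215, 10, 11, 42]), ([267.4, 293.0], [258, 282, 20, 22, 105]), ([319.6, 325.4], [309, 314, 22, 24, 237])]
scene red []
scene red0 [([186.4, 209.1], [184, 207, 6, 5, 20])]
scene orange []
scene green []
scene black [([117.0, 106.4], [108, 96, 24, 20, 161]), ([108.0, 150.0], [90, 140, 29, 19, 215])]
top blue [([196.8, 150.4], [195, 137, 5, 26, 74]), ([138.8, 150.2], [129, 140, 21, 20, 178]), ([315.8, 156.5], [314, 144, 4, 26, 66]), ([322.3, 206.9], [321, 199, 4, 17, 37]), ([340.0, 205.9], [339, 198, 4, 16, 36])]
top red []
top red0 [([311.5, 150.4], [310, 148, 4, 5, 17])]
top orange []
top green [([234.1, 110.2], [224, 90, 23, 47, 631])]
top black [([225.6, 130.4], [224, 128, 6, 8, 20])]
```

View pics/crop1.png

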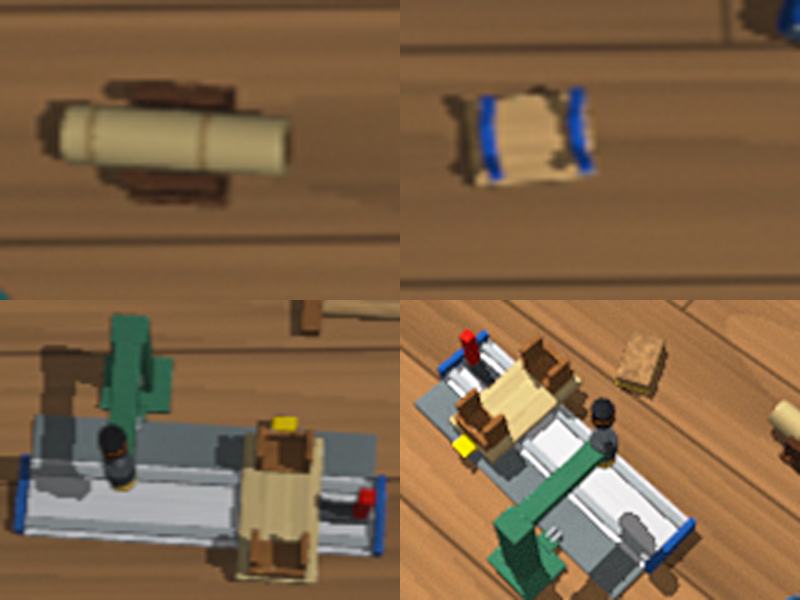

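The crops confirm the choice: top left is the straw culm lying in the dark rack with both ends out. The others show the rest with its blue cleats, the rail with the carrier's plywood deck and brown pockets, and the red handle.

Run:
```python
from h import *
import pickle
C=pickle.load(open('c0.pkl','rb'));T=C['top'];S=C['scene']
def straw(c,x,y,w,h):
    hs=cv2.cvtColor(c['frame'],cv2.COLOR_BGR2HSV);m=cv2.inRange(hs,(18,70,110),(30,140,255))
    z=np.zeros_like(m);z[y:y+h,x:x+w]=m[y:y+h,x:x+w]
    ct=max(cv2.findContours(z,cv2.RETR_EXTERNAL,cv2.CHAIN_APPROX_NONE)[0],key=cv2.contourArea);return ct
ct=straw(T,148,205,55,30)
P=np.array([onz(T,u,v,.036)[:2] for u,v in ct[:,0]]).astype(np.float32)
r=cv2.minAreaRect(P);print('tube top',r)
ct=straw(S,300,225,55,55)
P=np.array([onz(S,u,v,.032)[:2] for u,v in ct[:,0]]).astype(np.float32)
print('tube scene',cv2.minAreaRect(P))
a=onz(T,196.8,150.4,.013);b=onz(T,315.8,156.5,.013)
y=(a-b);print('rail ends',a,b,np.linalg.norm(y),'ctr',(a+b)/2,'yaw of y',np.degrees(np.arctan2(y[1],y[0])))
for z in(.03,.04):
  l=onz(T,322.3,206.9,z);q=onz(T,340,205.9,z);print('rest',z,l,q,(l+q)/2,np.linalg.norm(l-q),np.degrees(np.arctan2(*(l-q)[1::-1])))
  l=onz(S,203.5,173.9,z);q=onz(S,215.3,181.6,z);print('restS',z,(l+q)/2,np.linalg.norm(l-q))
print('red',tri(T,(311.5,150.4),S,(186.4,209.1)))
# yellow scale pointer & knob
print('deck corners', [onz(T,190+x/3.0075,85+(yy-300)/3,.03).round(3) for x,yy in((245,430),(325,430),(237,578),(317,580))])
print('knob', onz(T,190+113/3.0075,85+137/3,.274),onz(S,160+602/2.5-160,195+(402-300)/2.5,.274))
```

```text
tube top ((0.3718533217906952, 0.29621511697769165), (0.16410288214683533, 0.03875786438584328), 85.55626678466797)
tube scene ((0.3699442148208618, 0.2934091091156006), (0.1642332524061203, 0.04455986246466637), 85.98487854003906)
rail ends [0.63129917 0.22039422 0.013     ] [ 0.60180273 -0.23317618  0.013     ] 0.45452848593015027 ctr [ 0.61655095 -0.00639098  0.013     ] yaw of y 86.27919974763637
rest 0.03 [ 0.40604765 -0.24795772  0.03      ] [ 0.40901853 -0.3132457   0.03      ] [ 0.40753309 -0.28060171  0.03      ] 0.0653555383557248 92.60540052720191
restS 0.03 [ 0.40737045 -0.27618083  0.03      ] 0.06509391125168151
rest 0.04 [ 0.40473263 -0.24642915  0.04      ] [ 0.40768411 -0.31129091  0.04      ] [ 0.40620837 -0.27886003  0.04      ] 0.0649288852390678 92.60540052720191
restS 0.04 [ 0.41196396 -0.27080855  0.04      ] 0.06462309791238154
red (array([ 0.60244188, -0.20621931,  0.09933917]), np.float64(0.0001073766474085022))
deck corners [array([ 0.71 , -0.066,  0.03 ]), array([ 0.709, -0.167,  0.03 ]), array([ 0.518, -0.053,  0.03 ]), array([ 0.515, -0.152,  0.03 ])]
knob [0.62348549 0.08320685 0.274     ] [0.61971485 0.08494552 0.274     ]
```

>>> move_arm --pt "0 -0.5 0 0 0 -0.4 1" --pt "0 -1 0 0 0 -0.829 1" --pt "0 -1 0 0 0 -0.829 1" --pt "0.2 -1 0 0 0 -0.829 1" --pt "0.4 -1 0 0 0 -0.829 1" --pt "0.6 -1 0 0 0 -0.829 1" --pt "0.78 -1 0 0 0 -0.829 1" --pt "0.78 -1 0 0 0 -0.829 1" --pt "0.78 -1 0 0 0 -0.829 1" --pt "0.78 -1 0 0 0 -0.829 1" --pt "0.78 -1 0 0 0 -0.829 1" --pt "0.78 -1 0 0 0 -0.829 1"

```text
t: 1.1
ee_pos: [0.366, 0.3882, 0.2307]
tcp_rot: [[0.075, 0.997, -0.001], [0.997, -0.075, -0.001], [-0.001, -0.001, -1.0]]
contact_force: [-0.4, 0.4, 0.1]
finger_gap: 0.085
grip_force: 0.0
```

>>> move_arm --pt "0 -0.2 0 0 0 0 1" --pt "0 -0.4 0 0 0 0 1" --pt "0 -0.6 0 0 0 0 1" --pt "0 -0.77 0 0 0 0 1" --pt "0 -0.77 0 0 0 0 1" --pt "0 -0.77 0 0 0 0 1"

```text
t: 1.6
ee_pos: [0.3657, 0.2333, 0.2312]
tcp_rot: [[0.076, 0.997, -0.0], [0.997, -0.076, 0.0], [0.0, -0.0, -1.0]]
contact_force: [-0.0, -0.1, 0.7]
finger_gap: 0.0854
grip_force: 0.0
```

Run:
```python
from h import *
s=observe();print(s['t'],s['ee_pos'].round(4) if hasattr(s['ee_pos'],'round') else s['ee_pos'],np.round(s['tcp_rot'],3).tolist())
c=cam('wrist');cv2.imwrite('pics/w1.png',c['frame'])
print(c['f'],c['R'],-c['R'].T@c['t'])
for n in(-.08,0,.08):print(px(c,[.371+.075*n,.295+.997*n,.032]))
```

```text
1.6 [0.3657 0.2333 0.2312] [[0.076, 0.997, -0.0], [0.997, -0.076, 0.0], [0.0, -0.0, -1.0]]
288.2446181687763 [[ 9.97078455e-01 -7.63840609e-02 -1.70390263e-04]
 [-7.32550295e-02 -9.56860865e-01  2.81160072e-01]
 [-2.16391878e-02 -2.80326168e-01 -9.59660870e-01]] [0.37214168 0.30531585 0.37282471]
[256.88603153 182.8043675 ]
[256.77985218 115.24865125]
[256.65814243  37.81184791]
```

View pics/w1.png

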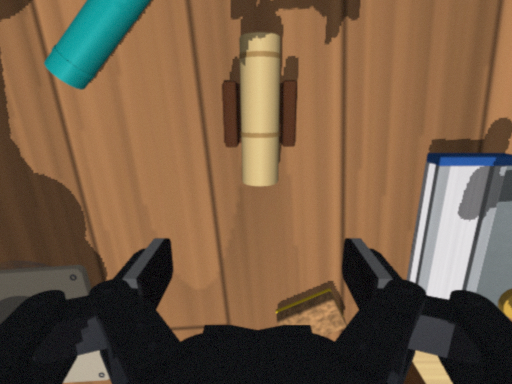

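The wrist view shows the tube between rack walls from (260,36) to (261,184), about 3.5 px right of the predicted line at u=257. I'll shift about +3 mm in x, go lower and measure again.

>>> move_arm --pt "0.015 0.01 -0.2 0 0 0 1" --pt "0.015 0.01 -0.4 0 0 0 1" --pt "0.015 0.01 -0.55 0 0 0 1" --pt "0.015 0.01 -0.55 0 0 0 1" --pt "0.015 0.01 -0.55 0 0 0 1"

```text
t: 2.07
ee_pos: [0.3674, 0.2369, 0.1201]
tcp_rot: [[0.072, 0.997, -0.004], [0.997, -0.072, -0.002], [-0.002, -0.004, -1.0]]
contact_force: [0.2, 0.7, 0.1]
finger_gap: 0.0851
grip_force: 0.0
```

```bash
cat >> h.py <<'E'
def strawpts(c,z,box=None,lo=(18,60,90),hi=(32,150,255)):
    m=cv2.inRange(cv2.cvtColor(c['frame'],cv2.COLOR_BGR2HSV),lo,hi)
    if box: x,y,w,h=box;k=np.zeros_like(m);k[y:y+h,x:x+w]=m[y:y+h,x:x+w];m=k
    ct=max(cv2.findContours(m,cv2.RETR_EXTERNAL,cv2.CHAIN_APPROX_NONE)[0],key=cv2.contourArea)
    P=np.array([onz(c,u,v,z)[:2] for u,v in ct[:,0]]).astype(np.float32)
    return cv2.minAreaRect(P),cv2.boundingRect(ct)
E
python3 - <<'E'
from h import *
s=observe();print(s['ee_pos'])
c=cam('wrist');cv2.imwrite('pics/w2.png',c['frame'])
print(strawpts(c,.036))
E
```

```text
[0.36744584 0.2369423  0.12008313]
(((0.3744434118270874, 0.2935742735862732), (0.1688845306634903, 0.0434851348400116), 85.8942642211914), (229, 0, 64, 229))
```

>>> move_arm --pt "0.012 -0.01 -0.2 0 0 0 1" --pt "0.012 -0.01 -0.38 0 0 0 1" --pt "0.012 -0.01 -0.48 0 0 0 1" --pt "0.012 -0.01 -0.54 0 0 0 1" --pt "0.012 -0.01 -0.54 0 0 0 1" --pt "0.012 -0.01 -0.54 0 0 0 0.4" --pt "0.012 -0.01 -0.54 0 0 0 0.4" --pt "0.012 -0.01 -0.54 0 0 0 0.4" --pt "0.012 -0.01 -0.54 0 0 0 0.3" --pt "0.012 -0.01 -0.54 0 0 0 0.3" --pt "0.012 -0.01 -0.54 0 0 0 0.3" --pt "0.012 -0.01 -0.54 0 0 0 0.3" --grip_force 60

```text
t: 3.12
ee_pos: [0.3731, 0.2354, 0.0151]
tcp_rot: [[0.074, 0.997, 0.003], [0.997, -0.074, 0.002], [0.002, 0.003, -1.0]]
contact_force: [-1.6, -0.4, 6.6]
finger_gap: 0.0427
grip_force: 59.1
```

>>> move_arm --pt "0.01 0 0.05 0 0 0 0.3" --pt "0.01 0 0.12 0 0 0 0.3" --pt "0.01 0 0.2 0 0 0 0.3" --pt "0.01 0 0.3 0 0 0 0.3" --pt "0.01 0 0.45 0 0 0 0.3" --pt "0.01 0 0.6 0 0 0 0.3" --pt "0.01 0 0.7 0 0 0 0.3" --pt "0.01 0 0.7 0 0 0 0.3" --pt "0.01 0 0.7 0 0 0 0.3"

```text
t: 3.87
ee_pos: [0.3745, 0.235, 0.1546]
tcp_rot: [[0.074, 0.997, 0.003], [0.997, -0.074, 0.001], [0.001, 0.003, -1.0]]
contact_force: [0.4, -0.8, -2.6]
finger_gap: 0.0427
grip_force: 60.6
```

Run:
```python
from h import *
s=observe();print(s['ee_pos'],s['contact_force'],s['wrist_torque'])
c=cam('wrist');S=cam('scene');T=cam('top')
z=s['ee_pos'][2]+.022
print(strawpts(c,z),z)
cv2.imwrite('pics/w3.png',np.hstack([c['frame'][:,:400],cv2.resize(S['frame'][170:290,270:370],(320,384))]))
```

```text
[0.37452295 0.23499297 0.15460315] [ 0.44765599 -0.756781   -2.64060431] [-0.11809599 -0.02574436 -0.02115427]
(((0.3766433000564575, 0.274135023355484), (0.14139963686466217, 0.04149636998772621), 87.93487548828125), (189, 0, 114, 323)) 0.1766031493107998
```

View pics/w3.png

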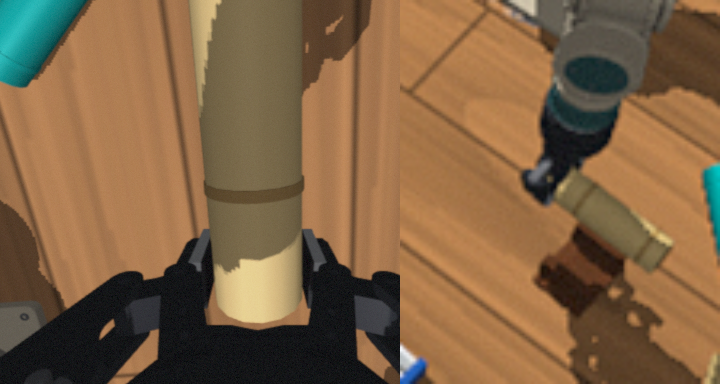

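The tube is held near its end, level, with the rack left in place. Next I carry it to above the rest.

>>> move_arm --pt "0 -0.06 0 0 0 0 0.3" --pt "0 -0.2 0 0 0 0 0.3" --pt "0 -0.35 0 0 0 0 0.3" --pt "0 -0.5 0 0 0 0 0.3" --pt "0 -0.65 0 0 0 0 0.3" --pt "0 -0.8 0 0 0 0 0.3" --pt "0 -0.95 0 0 0 0 0.3" --pt "0 -1 0 0 0 0 0.3"

```text
t: 4.68
ee_pos: [0.3719, 0.0319, 0.1516]
tcp_rot: [[0.077, 0.997, -0.003], [0.997, -0.077, -0.002], [-0.002, -0.003, -1.0]]
contact_force: [0.7, 1.0, -1.9]
finger_gap: 0.0423
grip_force: 60.6
```

>>> move_arm --pt "0 -0.12 0 0 0 0 0.3" --pt "0.02 -0.25 0 0 0 0 0.3" --pt "0.05 -0.4 0 0 0 0.02 0.3" --pt "0.08 -0.55 0 0 0 0.03 0.3" --pt "0.1 -0.7 0 0 0 0.04 0.3" --pt "0.12 -0.85 0 0 0 0.05 0.3" --pt "0.15 -1 0 0 0 0.06 0.3"

```text
t: 5.27
ee_pos: [0.4018, -0.1661, 0.1513]
tcp_rot: [[-0.02, 1.0, -0.003], [1.0, 0.02, 0.002], [0.002, -0.003, -1.0]]
contact_force: [-0.0, 0.1, -1.8]
finger_gap: 0.0426
grip_force: 60.5
```

>>> move_arm --pt "0 -0.15 0 0 0 0 0.3" --pt "0 -0.3 0 0 0 0 0.3" --pt "0 -0.45 0 0 0 0 0.3" --pt "0.01 -0.6 0 0 0 0 0.3" --pt "0.02 -0.74 0 0 0 0 0.3" --pt "0.02 -0.82 0 0 0 0 0.3" --pt "0.02 -0.87 0 0 0 0 0.3" --pt "0.02 -0.87 0 0 0 0 0.3" --pt "0.02 -0.87 0 0 0 0 0.3"

```text
t: 6.02
ee_pos: [0.4068, -0.3381, 0.1524]
tcp_rot: [[-0.02, 1.0, -0.001], [1.0, 0.02, 0.003], [0.003, -0.001, -1.0]]
contact_force: [0.4, -0.2, -2.1]
finger_gap: 0.0423
grip_force: 60.6
```

Run:
```python
from h import *
s=observe();print(s['ee_pos'],s['contact_force'],s['wrist_torque'])
c=cam('wrist');S=cam('scene');T=cam('top')
z=s['ee_pos'][2]+.022
print(strawpts(c,z)[0],z)
for n,k in(('top',T),('scene',S)):
  p=px(k,[.407,-.279,.1]).astype(int);print(n,p)
  cv2.imwrite(f'pics/{n}3.png',cv2.resize(k['frame'][p[1]-30:p[1]+30,p[0]-40:p[0]+40],(400,300),interpolation=2))
cv2.imwrite('pics/b3.png',np.hstack([cv2.imread('pics/top3.png'),cv2.imread('pics/scene3.png')]))
```

```text
[ 0.40683413 -0.33810263  0.15237093] [ 0.42412374 -0.16735033 -2.09687264] [-0.03395623 -0.02034617  0.0142469 ]
((0.405253142118454, -0.2989667057991028), (0.04145703837275505, 0.14150771498680115), 3.539672374725342) 0.17437093214329125
top [334 203]
scene [207 167]
```

View pics/b3.png

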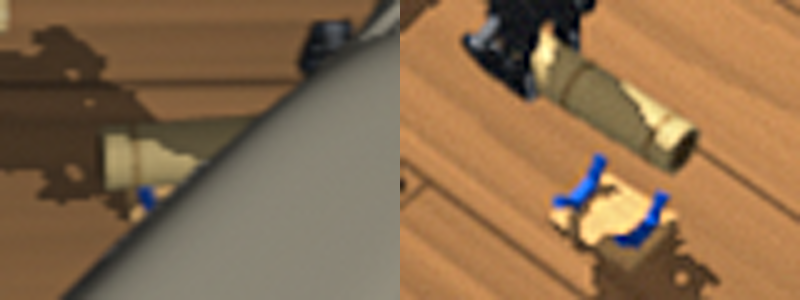

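Scene crop: the tube hangs level above the rest and parallel to it, with the cleats at crop (580,185) and (642,222). Now I descend.

>>> move_arm --pt "0.005 0 -0.1 0 0 0 0.3" --pt "0.005 0 -0.25 0 0 0 0.3" --pt "0.005 0 -0.38 0 0 0 0.3" --pt "0.005 0 -0.48 0 0 0 0.3" --pt "0.005 0 -0.54 0 0 0 0.3" --pt "0.005 0 -0.56 0 0 0 0.3" --pt "0.005 0 -0.575 0 0 0 0.3" --pt "0.005 0 -0.59 0 0 0 0.3" --pt "0.005 0 -0.59 0 0 0 0.3"

```text
t: 6.92
ee_pos: [0.409, -0.3395, 0.0359]
tcp_rot: [[-0.021, 1.0, 0.001], [1.0, 0.021, -0.001], [-0.001, 0.001, -1.0]]
contact_force: [-0.1, 0.7, -1.2]
finger_gap: 0.0423
grip_force: 60.6
```

>>> move_arm --pt "0 0 -0.008 0 0 0 0.3" --pt "0 0 -0.016 0 0 0 0.3" --pt "0 0 -0.02 0 0 0 0.3" --pt "0 0 -0.02 0 0 0 0.3"

```text
t: 7.25
ee_pos: [0.4093, -0.34, 0.032]
tcp_rot: [[-0.02, 1.0, 0.002], [1.0, 0.02, -0.001], [-0.001, 0.002, -1.0]]
contact_force: [1.8, -0.0, 0.0]
finger_gap: 0.0424
grip_force: 60.9
```

Contact is beginning, so I creep down.

>>> move_arm --pt "0 0 -0.008 0 0 0 0.3" --pt "0 0 -0.014 0 0 0 0.3" --pt "0 0 -0.014 0 0 0 0.3"

```text
t: 7.5
ee_pos: [0.4105, -0.3404, 0.03]
tcp_rot: [[-0.02, 1.0, 0.004], [1.0, 0.02, -0.001], [-0.001, 0.004, -1.0]]
contact_force: [3.3, 1.0, 5.4]
finger_gap: 0.0425
grip_force: 61.3
```

>>> move_arm --pt "0.01 0 0 0 0 0 0.3" --pt "0.015 0 -0.004 0 0 0 0.3" --pt "0.015 0 -0.008 0 0 0 0.3" --pt "0.015 0 -0.008 0 0 0 0.3"

```text
t: 7.83
ee_pos: [0.4107, -0.3408, 0.0292]
tcp_rot: [[-0.02, 1.0, -0.003], [1.0, 0.02, -0.003], [-0.003, -0.003, -1.0]]
contact_force: [-5.2, 0.3, 15.9]
finger_gap: 0.0425
grip_force: 62.9
```

>>> move_arm --pt "0 0 0.01 0 0 0 0.5" --pt "-0.005 0 0.01 0 0 0 0.7" --pt "-0.005 0 0.01 0 0 0 1" --pt "-0.005 0 0.01 0 0 0 1" --pt "-0.005 0 0.01 0 0 0 1" --pt "-0.005 0 0.01 0 0 0 1" --pt "-0.005 0 0.05 0 0 0 1" --pt "-0.005 0 0.2 0 0 0 1" --pt "-0.005 0 0.35 0 0 0 1" --pt "-0.005 0 0.5 0 0 0 1" --pt "-0.005 0 0.5 0 0 0 1" --pt "-0.005 0 0.5 0 0 0 1"

```text
t: 8.83
ee_pos: [0.4121, -0.341, 0.1298]
tcp_rot: [[-0.02, 1.0, 0.004], [1.0, 0.02, -0.004], [-0.004, 0.004, -1.0]]
contact_force: [-0.4, -0.2, -0.1]
finger_gap: 0.0852
grip_force: 0.0
```

Run:
```python
from h import *
s=observe();print(s['ee_pos'],s['contact_force'],s['wrist_torque'])
c=cam('wrist')
print(strawpts(c,.049))
cv2.imwrite('pics/w4.png',c['frame'])
```

```text
[ 0.41212134 -0.34099499  0.12976305] [-0.43809558 -0.24353697 -0.11691169] [-0.00275527  0.04550405 -0.03737326]
(((0.40893667936325073, -0.28323861956596375), (0.04517655819654465, 0.1665201336145401), 3.812591791152954), (214, 0, 70, 228))
```

View pics/w4.png

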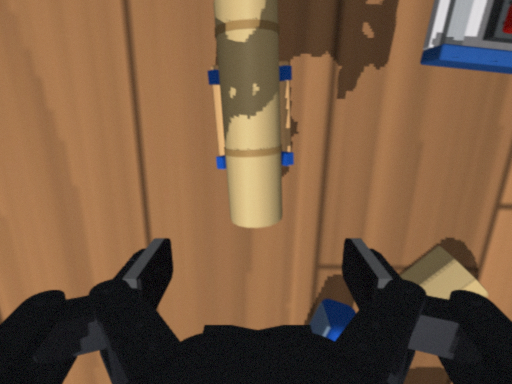

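The wrist view shows the tube lying in both blue cleats (at rows 75 and 160), its end at (256,225). The blob at (330,318) and the straw one at (443,272) are the goggles and a shell, both clear of the path. Next I regrip in the middle.

>>> move_arm --pt "-0.015 0.15 0 0 0 0.028 1" --pt "-0.015 0.295 0 0 0 0.028 1" --pt "-0.015 0.295 -0.1 0 0 0.028 1" --pt "-0.015 0.295 -0.25 0 0 0.028 1" --pt "-0.015 0.295 -0.38 0 0 0.028 1" --pt "-0.015 0.295 -0.48 0 0 0.028 1" --pt "-0.015 0.295 -0.52 0 0 0.028 1" --pt "-0.015 0.295 -0.52 0 0 0.028 1" --pt "-0.015 0.295 -0.52 0 0 0.028 0.4" --pt "-0.015 0.295 -0.52 0 0 0.028 0.3" --pt "-0.015 0.295 -0.52 0 0 0.028 0.3" --pt "-0.015 0.295 -0.52 0 0 0.028 0.3" --grip_force 50

```text
t: 9.88
ee_pos: [0.4084, -0.2814, 0.0244]
tcp_rot: [[-0.064, 0.998, 0.002], [0.998, 0.064, -0.002], [-0.002, 0.002, -1.0]]
contact_force: [-0.7, 0.2, 4.1]
finger_gap: 0.0426
grip_force: 50.1
```

>>> move_arm --pt "0 0 0 0 0 0 0.3" --pt "0 0 0 0 0 0 0.3" --pt "0 0 0 0 0 0 0.3"

```text
t: 10.13
ee_pos: [0.4084, -0.2814, 0.0244]
tcp_rot: [[-0.064, 0.998, 0.002], [0.998, 0.064, -0.002], [-0.002, 0.002, -1.0]]
contact_force: [-0.8, 0.4, 6.7]
finger_gap: 0.0427
grip_force: 50.2
```

>>> move_arm --pt "0 0 0.08 0 0 0 0.3" --pt "0 0 0.2 0 0 0 0.3" --pt "0 0 0.35 0 0 0 0.3" --pt "0.05 0 0.5 0 0 0.07 0.3" --pt "0.15 0 0.65 0 0 0.15 0.3" --pt "0.25 0.02 0.8 0 0 0.22 0.3" --pt "0.35 0.04 0.95 0 0 0.29 0.3" --pt "0.45 0.06 0.95 0 0 0.36 0.3" --pt "0.55 0.08 0.95 0 0 0.43 0.3" --pt "0.65 0.1 0.95 0 0 0.5 0.3" --pt "0.75 0.1 0.95 0 0 0.57 0.3" --pt "0.75 0.1 0.95 0 0 0.64 0.3"

```text
t: 11.13
ee_pos: [0.5608, -0.2601, 0.2126]
tcp_rot: [[-0.88, 0.474, 0.003], [0.474, 0.88, -0.0], [-0.003, 0.001, -1.0]]
contact_force: [0.4, -0.3, -2.2]
finger_gap: 0.0426
grip_force: 51.6
```

>>> move_arm --pt "0 0 0 0 0 0.07 0.3" --pt "0 0 0 0 0 0.14 0.3" --pt "0 0 0 0 0 0.21 0.3" --pt "0 0 0 0 0 0.278 0.3" --pt "0 0 0 0 0 0.278 0.3" --pt "0 0 0 0 0 0.278 0.3"

```text
t: 11.63
ee_pos: [0.5572, -0.2601, 0.2125]
tcp_rot: [[-0.998, 0.067, -0.001], [0.067, 0.998, 0.001], [0.001, 0.0, -1.0]]
contact_force: [-0.5, -0.4, -2.9]
finger_gap: 0.0426
grip_force: 51.6
```

Run:
```python
from h import *
import pickle
s=observe();print(s['ee_pos'],np.round(s['tcp_rot'],3).tolist(),s['contact_force'],s['wrist_torque'])
c=cam('wrist');S=cam('scene');T=cam('top');pickle.dump((c,S,T),open('c5.pkl','wb'))
print(px(c,[.609,-.106,.03]))
cv2.imwrite('pics/w5.png',c['frame'])
```

```text
[ 0.55715611 -0.26008074  0.21253389] [[-0.998, 0.067, -0.001], [0.067, 0.998, 0.001], [0.001, 0.0, -1.0]] [-0.47113892 -0.42995521 -2.92667984] [-0.05964401 -0.00219362  0.01877518]
[388.8047202 203.9964261]
```

View pics/w5.png

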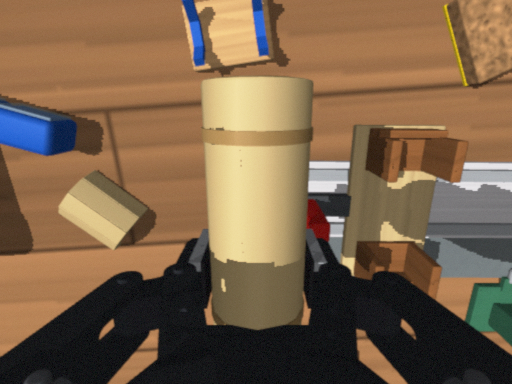

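Run:
```python
from h import *
import pickle
c,S,T=pickle.load(open('c5.pkl','rb'))
a=onz(c,257,77,.2545);b=onz(c,258,325,.2545);print('tube ends',a,b,np.linalg.norm(a-b),(a+b)/2)
for p in((356,126),(446,126),(343,262)):print('deck',p,onz(c,*p,.03).round(4))
ex=np.array([.998,-.0645,0]);ey=np.array([.0645,.998,0]);s=np.array([.609,-.106,0])
for x in(-95,95):
  for y in(-50,50):print('deckpred',x,y,px(c,s+ex*x/1e3+ey*y/1e3+[0,0,.03]).round(1))
for x in(-85,-45,45,85):
  for y in(-35,-25,25,35):print('wall',x,y,px(c,s+ex*x/1e3+ey*y/1e3+[0,0,.09]).round(1))
f=c['frame'][100:300,310:470];cv2.imwrite('pics/w5c.png',cv2.resize(f,(480,600),interpolation=2))
```

```text
tube ends [ 0.47803457 -0.25390363  0.2545    ] [ 0.57451505 -0.26007308  0.2545    ] 0.09667753168722285 [ 0.52627481 -0.25698836  0.2545    ]
deck (356, 126) [ 0.5153 -0.1474  0.03  ]
deck (446, 126) [ 0.5221 -0.0486  0.03  ]
deck (343, 262) [ 0.683  -0.1591  0.03  ]
deckpred -95 -50 [353.9 122.1]
deckpred -95 50 [445.3 121.7]
deckpred 95 -50 [340.5 274.4]
deckpred 95 50 [418.7 274.1]
wall -85 -35 [390.9 136.8]
wall -85 -25 [401.9 136.8]
wall -85 25 [457.2 136.6]
wall -85 35 [468.2 136.6]
wall -45 -35 [385.5 179.7]
wall -45 -25 [396.1 179.7]
wall -45 25 [449.1 179.5]
wall -45 35 [459.7 179.5]
wall 45 -35 [374.9 264.3]
wall 45 -25 [384.6 264.3]
wall 45 25 [433.1 264.2]
wall 45 35 [442.8 264.1]
wall 85 -35 [370.8 297.5]
wall 85 -25 [380.1 297.5]
wall 85 25 [426.9 297.3]
wall 85 35 [436.2 297.3]
```

View pics/w5c.png

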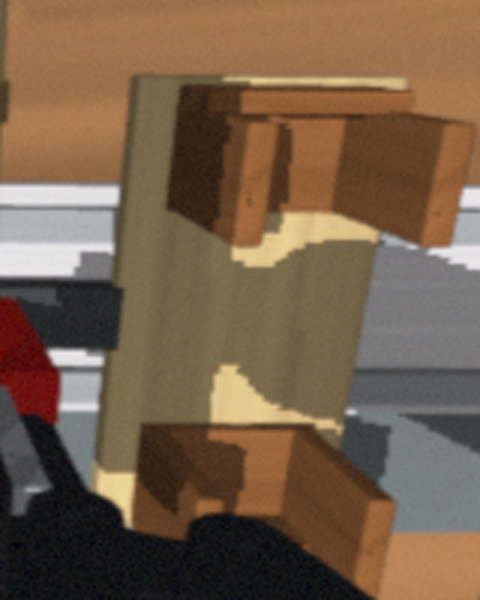

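The crop shows the whole carrier: deck corners at frame (355,125) and (446,127), with the pocket wall tops 2–3 px below the prediction. That puts the seat at about (0.6125, -0.105), yaw -3.9°. The visible tube end puts its centre about 1 mm beyond the TCP.

>>> move_arm --pt "0.05 0.1 0 0 0 0 0.3" --pt "0.1 0.25 0 0 0 0 0.3" --pt "0.16 0.4 0 0 0 0 0.3" --pt "0.22 0.55 0 0 0 0 0.3" --pt "0.274 0.7 0 0 0 0 0.3" --pt "0.274 0.776 0 0 0 0 0.3" --pt "0.274 0.776 -0.2 0 0 0 0.3" --pt "0.274 0.776 -0.35 0 0 0 0.3" --pt "0.274 0.776 -0.45 0 0 0 0.3" --pt "0.274 0.776 -0.45 0 0 0 0.3" --pt "0.274 0.776 -0.45 0 0 0 0.3"

```text
t: 12.7
ee_pos: [0.6108, -0.105, 0.1217]
tcp_rot: [[-0.998, 0.065, -0.003], [0.065, 0.998, 0.001], [0.004, 0.001, -1.0]]
contact_force: [0.4, 0.2, -2.3]
finger_gap: 0.0428
grip_force: 51.7
```

Run:
```python
from h import *
import pickle
s=observe();print(s['ee_pos'],np.round(s['tcp_rot'],3).tolist(),s['contact_force'],s['wrist_torque'])
c=cam('wrist');S=cam('scene');T=cam('top');pickle.dump((c,S,T),open('c6.pkl','wb'))
p=px(S,[.61,-.1,.1]).astype(int)
cv2.imwrite('pics/w6.png',np.hstack([c['frame'][:,100:420],cv2.resize(S['frame'][p[1]-40:p[1]+40,p[0]-50:p[0]+50],(480,384),interpolation=2)]))
```

```text
[ 0.61081157 -0.10498624  0.12170796] [[-0.998, 0.065, -0.003], [0.065, 0.998, 0.001], [0.004, 0.001, -1.0]] [ 0.37287734  0.18051579 -2.27709785] [-0.04865847  0.00988831 -0.02288675]
```

View pics/w6.png

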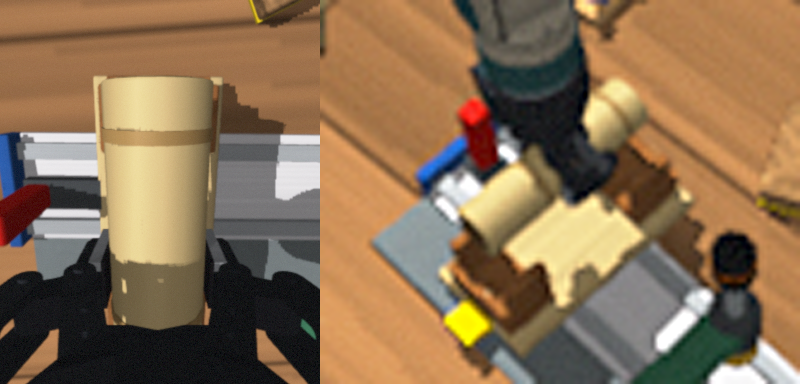

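Both views: the tube is centred over the deck, with the deck edges at wrist u=196 and 322 and the tube midline at 258. I descend slowly.

>>> move_arm --pt "0.006 0.002 -0.08 0 0 0 0.3" --pt "0.006 0.002 -0.15 0 0 0 0.3" --pt "0.006 0.002 -0.18 0 0 0 0.3" --pt "0.006 0.002 -0.21 0 0 0 0.3" --pt "0.006 0.002 -0.24 0 0 0 0.3" --pt "0.006 0.002 -0.26 0 0 0 0.3" --pt "0.006 0.002 -0.26 0 0 0 0.3"

```text
t: 13.43
ee_pos: [0.6132, -0.1047, 0.0705]
tcp_rot: [[-0.998, 0.065, -0.001], [0.065, 0.998, 0.0], [0.001, 0.0, -1.0]]
contact_force: [-0.2, 0.4, -1.7]
finger_gap: 0.0428
grip_force: 51.7
```

The tube is inside the walls with no contact.

>>> move_arm --pt "0 0 -0.03 0 0 0 0.3" --pt "0 0 -0.06 0 0 0 0.3" --pt "0 0 -0.09 0 0 0 0.3" --pt "0 0 -0.11 0 0 0 0.3" --pt "0 0 -0.125 0 0 0 0.3" --pt "0 0 -0.14 0 0 0 0.3" --pt "0 0 -0.14 0 0 0 0.3"

```text
t: 14.02
ee_pos: [0.6129, -0.1046, 0.0421]
tcp_rot: [[-0.998, 0.065, -0.001], [0.065, 0.998, 0.0], [0.001, 0.0, -1.0]]
contact_force: [-0.1, 0.1, -2.1]
finger_gap: 0.0424
grip_force: 51.7
```

>>> move_arm --pt "0 0 -0.008 0 0 0 0.3" --pt "0 0 -0.015 0 0 0 0.3" --pt "0 0 -0.015 0 0 0 0.3"

```text
t: 14.27
ee_pos: [0.6135, -0.1048, 0.0398]
tcp_rot: [[-0.998, 0.065, -0.0], [0.065, 0.998, -0.0], [0.0, -0.0, -1.0]]
contact_force: [-0.3, 1.2, -1.4]
finger_gap: 0.0431
grip_force: 51.7
```

>>> move_arm --pt "0 0 -0.007 0 0 0 0.3" --pt "0 0 -0.012 0 0 0 0.3" --pt "0 0 -0.012 0 0 0 0.3"

```text
t: 14.52
ee_pos: [0.6134, -0.1047, 0.0374]
tcp_rot: [[-0.998, 0.065, -0.0], [0.065, 0.998, 0.0], [0.0, 0.0, -1.0]]
contact_force: [0.3, 0.3, -1.9]
finger_gap: 0.043
grip_force: 51.7
```

>>> move_arm --pt "0 0 -0.004 0 0 0 0.3" --pt "0 0 -0.007 0 0 0 0.3" --pt "0 0 -0.007 0 0 0 0.3"

```text
t: 14.77
ee_pos: [0.6136, -0.1048, 0.0361]
tcp_rot: [[-0.998, 0.065, 0.0], [0.065, 0.998, -0.0], [-0.0, -0.0, -1.0]]
contact_force: [0.9, -0.1, -2.1]
finger_gap: 0.0429
grip_force: 51.8
```

>>> move_arm --pt "0 0 -0.004 0 0 0 0.3" --pt "0 0 -0.006 0 0 0 0.3" --pt "0 0 -0.006 0 0 0 0.3"

```text
t: 15.02
ee_pos: [0.6136, -0.1048, 0.036]
tcp_rot: [[-0.998, 0.065, 0.0], [0.065, 0.998, -0.0], [-0.0, -0.0, -1.0]]
contact_force: [-2.5, 0.0, 4.9]
finger_gap: 0.0429
grip_force: 52.3
```

>>> move_arm --pt "-0.002 0 -0.003 0 0 0 0.3" --pt "-0.002 0 -0.003 0 0 0 0.3"

```text
t: 15.18
ee_pos: [0.6137, -0.1048, 0.036]
tcp_rot: [[-0.998, 0.065, 0.001], [0.065, 0.998, -0.0], [-0.001, -0.0, -1.0]]
contact_force: [-2.7, 0.6, 7.9]
finger_gap: 0.0429
grip_force: 52.6
```

Run:
```python
from h import *
s=observe();print(s['ee_pos'],s['contact_force'],s['wrist_torque'])
c=cam('wrist');S=cam('scene');T=cam('top')
p=px(S,[.61,-.1,.06]).astype(int)
cv2.imwrite('pics/w7.png',np.hstack([c['frame'][:,100:420],cv2.resize(S['frame'][p[1]-40:p[1]+40,p[0]-50:p[0]+50],(480,384),interpolation=2)]))
```

```text
[ 0.61366367 -0.10479945  0.0360127 ] [-2.69195144  0.61045272  7.86866122] [ 0.17903389  0.58422676 -0.05453358]
```

View pics/w7.png

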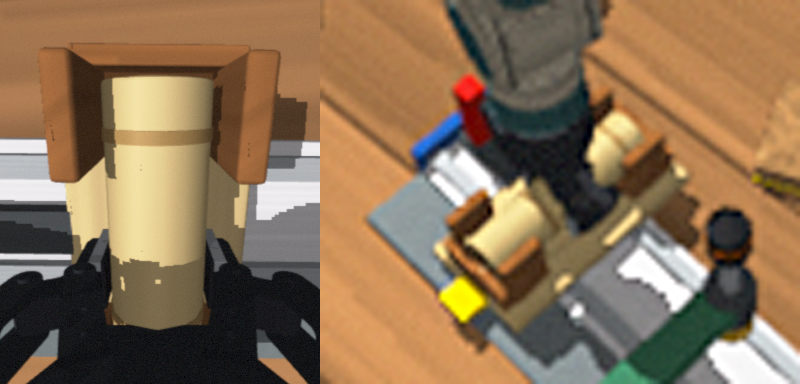

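>>> move_arm --pt "-0.005 0 0.003 0 0 0 0.3" --pt "-0.01 0 0.003 0 0 0 0.3" --pt "-0.01 0 0 0 0 0 0.3"

```text
t: 15.58
ee_pos: [0.6131, -0.105, 0.036]
tcp_rot: [[-0.998, 0.065, 0.004], [0.065, 0.998, -0.0], [-0.004, -0.0, -1.0]]
contact_force: [-0.8, 0.6, 9.9]
finger_gap: 0.0427
grip_force: 52.5
```

Run:
```python
from h import *
s=observe();print(s['ee_pos'],s['contact_force'],s['wrist_torque'],s['tcp_rot'])
```

```text
[ 0.61306473 -0.10498707  0.03597464] [-0.79481927  0.58680333  9.9176619 ] [0.35351331 0.0876542  0.00797017] [[-9.97904052e-01  6.45792930e-02  4.12529817e-03]
 [ 6.45785723e-02  9.97912578e-01 -3.07819913e-04]
 [-4.13656573e-03 -4.07688719e-05 -9.99991444e-01]]
```

The moment is now centred (0.09 Nm at 10 N), so both ends bear on the deck and the tube is home. Release and retreat upward.

>>> move_arm --pt "0 0 0.003 0 0 0 0.3" --pt "0 0 0.003 0 0 0 0.5" --pt "0 0 0.003 0 0 0 0.7" --pt "0 0 0.003 0 0 0 1" --pt "0 0 0.003 0 0 0 1" --pt "0 0 0.003 0 0 0 1" --pt "0 0 0.08 0 0 0 1" --pt "0 0 0.25 0 0 0 1" --pt "0 0 0.45 0 0 0 1" --pt "0 0 0.65 0 0 0 1" --pt "0 0 0.85 0 0 0 1" --pt "0 0 0.9 0 0 0 1"

```text
t: 16.58
ee_pos: [0.6146, -0.1058, 0.2219]
tcp_rot: [[-0.998, 0.065, 0.011], [0.065, 0.998, -0.003], [-0.011, -0.002, -1.0]]
contact_force: [0.9, -1.3, 1.7]
finger_gap: 0.0852
grip_force: 0.0
```

>>> move_arm --pt "0 -0.1 0 0 0 -0.07 1" --pt "-0.01 -0.25 0 0 0 -0.15 1" --pt "-0.02 -0.4 0 0 0 -0.23 1" --pt "-0.03 -0.5 0 0 0 -0.31 1" --pt "-0.035 -0.5 0 0 0 -0.39 1" --pt "-0.035 -0.5 0 0 0 -0.47 1" --pt "-0.035 -0.5 0 0 0 -0.54 1" --pt "-0.035 -0.5 0 0 0 -0.62 1" --pt "-0.035 -0.5 0 0 0 -0.7 1" --pt "-0.035 -0.5 0 0 0 -0.78 1" --pt "-0.035 -0.5 0 0 0 -0.86 1" --pt "-0.035 -0.5 0 0 0 -0.94 1"

```text
t: 17.58
ee_pos: [0.6034, -0.2046, 0.2133]
tcp_rot: [[-0.026, 1.0, -0.002], [1.0, 0.026, 0.001], [0.001, -0.002, -1.0]]
contact_force: [0.3, -0.1, -0.5]
finger_gap: 0.0852
grip_force: 0.0
```

>>> move_arm --pt "0 0 0 0 0 -0.06 1" --pt "0 0 0 0 0 -0.06 1" --pt "0 0 0 0 0 -0.06 1"

```text
t: 17.83
ee_pos: [0.6036, -0.2046, 0.2135]
tcp_rot: [[0.059, 0.998, -0.001], [0.998, -0.059, 0.001], [0.0, -0.001, -1.0]]
contact_force: [-0.5, -0.1, -0.7]
finger_gap: 0.0855
grip_force: 0.0
```

Run:
```python
from h import *
import pickle
s=observe();print(s['ee_pos'],s['contact_force'],s['tcp_rot'])
c=cam('wrist');S=cam('scene');T=cam('top');pickle.dump((c,S,T),open('c8.pkl','wb'))
C={}
for n,k in(('w',c),('s',S),('t',T)):
  hs=cv2.cvtColor(k['frame'],cv2.COLOR_BGR2HSV);m=cv2.inRange(hs,(0,180,60),(5,255,255))|cv2.inRange(hs,(175,180,60),(180,255,255))
  q,l,st,ce=cv2.connectedComponentsWithStats(m);print(n,[(ce[i].round(1).tolist(),st[i].tolist()) for i in range(1,q) if st[i][4]>8])
for z in(.08,.1,.115,.13):print(z,px(c,[.606,-.205,z]),px(S,[.606,-.205,z]))
cv2.imwrite('pics/w8.png',c['frame'])
```

```text
[ 0.60357489 -0.2046288   0.21349836] [-0.46374563 -0.07022375 -0.73112563] [[ 5.89892991e-02  9.98257640e-01 -1.39538924e-03]
 [ 9.98258523e-01 -5.89886363e-02  5.11523393e-04]
 [ 4.28320027e-04 -1.42313361e-03 -9.99998896e-01]]
w [([257.6, 181.3], [247, 163, 22, 36, 690])]
s [([187.6, 213.5], [184, 207, 8, 14, 68])]
t []
0.08 [258.78708095 182.35534964] [186.60482238 212.42271816]
0.1 [258.88305666 187.89029921] [185.93122211 209.80292913]
0.115 [258.96467661 192.59734779] [185.41602804 207.79921884]
0.13 [259.05623428 197.87750825] [184.89202364 205.76124313]
```

View pics/w8.png

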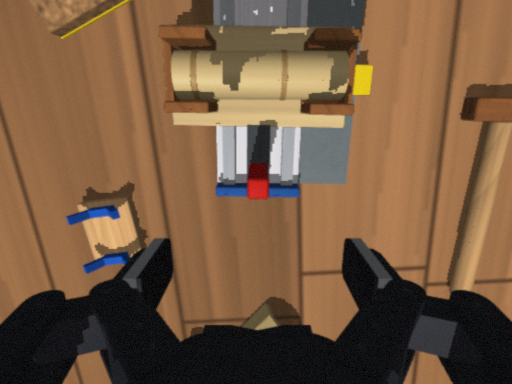

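The wrist view shows the tube lying home in both pockets, at (260,75). The red post's top face is centred near (258,187), right below the hand. Next I grip the handle.

>>> move_arm --pt "0.008 0 -0.15 0 0 0 1" --pt "0.008 0 -0.3 0 0 0 1" --pt "0.008 0 -0.45 0 0 0 1" --pt "0.008 0 -0.58 0 0 0 1" --pt "0.008 0 -0.68 0 0 0 1" --pt "0.008 0 -0.73 0 0 0 1" --pt "0.008 0 -0.73 0 0 0 1" --pt "0.008 0 -0.73 0 0 0 0.4" --pt "0.008 0 -0.73 0 0 0 0.1" --pt "0.008 0 -0.73 0 0 0 0.1" --pt "0.008 0 -0.73 0 0 0 0.1" --pt "0.008 0 -0.73 0 0 0 0.1" --grip_force 40

```text
t: 18.98
ee_pos: [0.6066, -0.2052, 0.0697]
tcp_rot: [[0.061, 0.998, 0.002], [0.998, -0.061, -0.001], [-0.001, 0.002, -1.0]]
contact_force: [0.1, -0.1, 0.0]
finger_gap: 0.0257
grip_force: 0.0
```

>>> move_arm --pt "0 0 0 0 0 0 0.1" --pt "0 0 0 0 0 0 0.1" --pt "0 0 0 0 0 0 0.1"

```text
t: 19.23
ee_pos: [0.6039, -0.205, 0.0696]
tcp_rot: [[0.063, 0.998, -0.003], [0.998, -0.063, -0.001], [-0.001, -0.003, -1.0]]
contact_force: [-6.8, -0.8, 7.8]
finger_gap: 0.0198
grip_force: 40.7
```

Run:
```python
from h import *
import pickle
C=pickle.load(open('c0.pkl','rb'));T=C['top'];S=C['scene']
for n,k,(x,y,w,h) in(('t',T,(215,120,30,35)),('s',S,(225,225,30,35))):
  hs=cv2.cvtColor(k['frame'],cv2.COLOR_BGR2HSV)[y:y+h,x:x+w]
  for nm,m in(('or',cv2.inRange(hs,(3,130,60),(22,255,255))),('dark',cv2.inRange(hs,(0,0,0),(180,255,45)))):
    q,l,st,ce=cv2.connectedComponentsWithStats(m);print(n,nm,[((ce[i]+[x,y]).round(1).tolist(),(st[i]+[x,y,0,0,0]).tolist()) for i in range(1,q) if st[i][4]>3])
for z in(.24,.257,.274):print(z,px(T,[.6235,.083,z]),px(S,[.6235,.083,z]))
```

```text
t or [([219.5, 121.6], [215, 120, 11, 4, 35]), ([241.5, 123.5], [239, 123, 6, 2, 12]), ([229.1, 135.1], [226, 133, 6, 4, 9]), ([231.0, 146.9], [229, 146, 5, 3, 7])]
t dark [([226.7, 132.2], [223, 127, 9, 13, 79]), ([229.6, 144.6], [226, 143, 8, 4, 17])]
s or [([226.1, 226.2], [225, 225, 4, 5, 12]), ([243.8, 237.8], [226, 225, 29, 35, 513]), ([244.2, 258.8], [243, 258, 3, 2, 4])]
s dark [([241.3, 240.4], [237, 235, 9, 12, 57]), ([243.6, 254.9], [242, 252, 5, 7, 22])]
0.24 [228.40978476 133.88603794] [239.72003407 240.94471327]
0.257 [228.02829235 132.29365612] [239.64132437 238.63061954]
0.274 [227.6372819  130.66154518] [239.56081917 236.26373735]
```

>>> move_arm --pt "-0.008 0.02 0 0 0 0 0.1" --pt "-0.006 0.05 0 0 0 0 0.1" --pt "-0.004 0.08 0 0 0 0 0.1" --pt "-0.001 0.12 0 0 0 0 0.1" --pt "0.002 0.16 0 0 0 0 0.1" --pt "0.005 0.2 0 0 0 0 0.1" --pt "0.009 0.26 0 0 0 0 0.1" --pt "0.013 0.32 0 0 0 0 0.1" --pt "0.017 0.38 0 0 0 0 0.1" --pt "0.017 0.38 0 0 0 0 0.1"

```text
t: 20.07
ee_pos: [0.6098, -0.1263, 0.0696]
tcp_rot: [[0.06, 0.998, 0.002], [0.998, -0.06, 0.001], [0.001, 0.001, -1.0]]
contact_force: [-1.2, 1.2, 6.4]
finger_gap: 0.0193
grip_force: 41.8
```

>>> move_arm --pt "0.003 0.05 0 0 0 0 0.1" --pt "0.007 0.11 0 0 0 0 0.1" --pt "0.011 0.17 0 0 0 0 0.1" --pt "0.015 0.23 0 0 0 0 0.1" --pt "0.019 0.29 0 0 0 0 0.1" --pt "0.023 0.35 0 0 0 0 0.1" --pt "0.026 0.41 0 0 0 0 0.1" --pt "0.03 0.46 0 0 0 0 0.1" --pt "0.033 0.5 0 0 0 0 0.1" --pt "0.033 0.5 0 0 0 0 0.1"

```text
t: 20.9
ee_pos: [0.6173, -0.0263, 0.0696]
tcp_rot: [[0.06, 0.998, 0.003], [0.998, -0.06, 0.002], [0.002, 0.003, -1.0]]
contact_force: [1.7, 1.0, 5.9]
finger_gap: 0.0194
grip_force: 42.1
```

>>> move_arm --pt "0.001 0.01 0 0 0 0 0.1" --pt "0.001 0.015 0 0 0 0 0.1" --pt "0.001 0.015 0 0 0 0 0.1"

```text
t: 21.15
ee_pos: [0.6173, -0.0249, 0.0696]
tcp_rot: [[0.061, 0.998, 0.003], [0.998, -0.061, -0.0], [0.0, 0.003, -1.0]]
contact_force: [2.0, 0.1, 6.5]
finger_gap: 0.0195
grip_force: 41.6
```

>>> move_arm --pt "0.001 0.01 0 0 0 0 0.1" --pt "0.001 0.015 0 0 0 0 0.1" --pt "0.001 0.015 0 0 0 0 0.1"

```text
t: 21.4
ee_pos: [0.6175, -0.0236, 0.0696]
tcp_rot: [[0.062, 0.998, 0.003], [0.998, -0.062, -0.003], [-0.003, 0.003, -1.0]]
contact_force: [1.0, -5.0, 5.9]
finger_gap: 0.0195
grip_force: 41.2
```

The detent is resisting, so I continue in 2–3 mm steps.

>>> move_arm --pt "0.001 0.01 0 0 0 0 0.1" --pt "0.001 0.01 0 0 0 0 0.1"

```text
t: 21.57
ee_pos: [0.6175, -0.0232, 0.0696]
tcp_rot: [[0.063, 0.998, 0.002], [0.998, -0.063, -0.007], [-0.007, 0.003, -1.0]]
contact_force: [-0.2, -9.3, 6.1]
finger_gap: 0.0195
grip_force: 40.9
```

>>> move_arm --pt "0.001 0.01 0 0 0 0 0.1" --pt "0.001 0.01 0 0 0 0 0.1"

```text
t: 21.73
ee_pos: [0.6176, -0.0207, 0.0696]
tcp_rot: [[0.063, 0.998, 0.002], [0.998, -0.063, -0.005], [-0.005, 0.002, -1.0]]
contact_force: [0.5, -5.5, 6.0]
finger_gap: 0.0194
grip_force: 41.0
```

>>> move_arm --pt "0.001 0.01 0 0 0 0 0.1" --pt "0.001 0.01 0 0 0 0 0.1"

```text
t: 21.9
ee_pos: [0.6179, -0.0171, 0.0696]
tcp_rot: [[0.062, 0.998, 0.003], [0.998, -0.062, -0.001], [-0.001, 0.003, -1.0]]
contact_force: [1.1, -1.7, 6.9]
finger_gap: 0.0196
grip_force: 41.3
```

>>> move_arm --pt "0.001 0.008 0 0 0 0 0.1" --pt "0.001 0.008 0 0 0 0 0.1" --pt "0.001 0.008 0 0 0 0 0.1"

```text
t: 22.15
ee_pos: [0.6181, -0.0146, 0.0696]
tcp_rot: [[0.062, 0.998, 0.002], [0.998, -0.062, -0.0], [0.0, 0.002, -1.0]]
contact_force: [0.5, -0.5, 6.7]
finger_gap: 0.0194
grip_force: 41.5
```

>>> move_arm --pt "0.001 0.01 0 0 0 0 0.1" --pt "0.001 0.01 0 0 0 0 0.1" --pt "0.001 0.01 0 0 0 0 0.1"

```text
t: 22.4
ee_pos: [0.6183, -0.0125, 0.0696]
tcp_rot: [[0.061, 0.998, 0.002], [0.998, -0.061, 0.0], [0.0, 0.002, -1.0]]
contact_force: [0.9, -0.4, 7.2]
finger_gap: 0.0198
grip_force: 41.6
```

Force is back to near zero past the peak, so it is in the detent. I release, back off in -y clear of the knob, then rise.

>>> move_arm --pt "0 0 0 0 0 0 0.4" --pt "0 0 0 0 0 0 0.7" --pt "0 0 0 0 0 0 1" --pt "0 0 0 0 0 0 1" --pt "0 0 0 0 0 0 1" --pt "0 0 0 0 0 0 1" --pt "0 -0.08 0.02 0 0 0 1" --pt "0 -0.2 0.15 0 0 0 1" --pt "0 -0.35 0.35 0 0 0 1" --pt "0 -0.4 0.55 0 0 0 1" --pt "0 -0.4 0.75 0 0 0 1" --pt "0 -0.4 0.95 0 0 0 1"

```text
t: 23.4
ee_pos: [0.6164, -0.0943, 0.2559]
tcp_rot: [[0.063, 0.998, -0.001], [0.998, -0.063, 0.0], [0.0, -0.001, -1.0]]
contact_force: [0.5, -1.0, 0.5]
finger_gap: 0.085
grip_force: 0.0
```

>>> move_arm --pt "0 0 0.2 0 0 0 0.5" --pt "0 0 0.4 0 0 0 0" --pt "0 0 0.4 0 0 0 0" --pt "0 0 0.4 0 0 0 0"

```text
t: 23.73
ee_pos: [0.6189, -0.0936, 0.3386]
tcp_rot: [[0.061, 0.998, 0.007], [0.998, -0.061, -0.002], [-0.001, 0.008, -1.0]]
contact_force: [0.1, 0.3, -1.0]
finger_gap: 0.0385
grip_force: 0.0
```

Run:
```python
from h import *
import pickle
s=observe();print(s['ee_pos'],s['contact_force'],s['tcp_rot'])
c=cam('wrist');S=cam('scene');T=cam('top');pickle.dump((c,S,T),open('c9.pkl','wb'))
for n,k in(('w',c),('s',S),('t',T)):
  hs=cv2.cvtColor(k['frame'],cv2.COLOR_BGR2HSV);m=cv2.inRange(hs,(0,180,60),(5,255,255))|cv2.inRange(hs,(175,180,60),(180,255,255))
  q,l,st,ce=cv2.connectedComponentsWithStats(m);print(n,[(ce[i].round(1).tolist(),st[i].tolist()) for i in range(1,q) if st[i][4]>8])
print(px(c,[.618,-.0145,.1]))
p=px(S,[.61,.05,.1]).astype(int)
cv2.imwrite('pics/w9.png',np.hstack([c['frame'][:,80:480],cv2.resize(S['frame'][p[1]-48:p[1]+48,p[0]-50:p[0]+50],(400,384),interpolation=2)]))
```

```text
[ 0.61892652 -0.0936343   0.33862784] [ 0.07202721  0.29244069 -0.98895899] [[ 0.06148774  0.99807972  0.00749246]
 [ 0.99810704 -0.06147644 -0.00172905]
 [-0.00126512  0.00758459 -0.99997044]]
w [([250.8, 97.1], [244, 89, 15, 17, 238])]
s [([222.2, 245.3], [219, 239, 7, 14, 64])]
t []
[250.26962293  99.96560105]
```

View pics/w9.png

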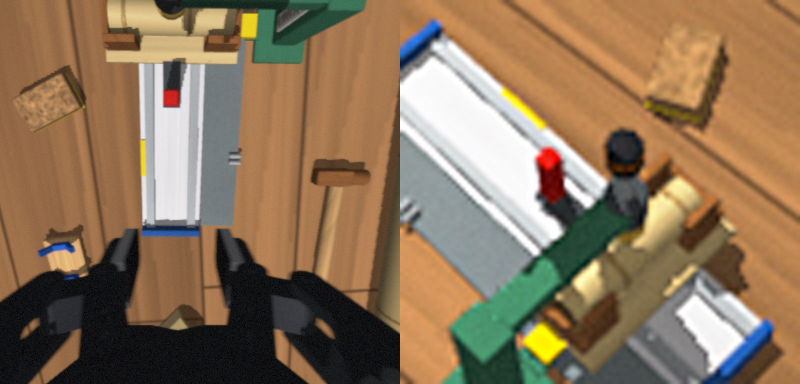

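The views show the carrier under the gauge arm with the tube still home, and the handle top at wrist (251,98). I move nearer to measure the knob and confirm the alignment.

>>> move_arm --pt "0 0.1 0 0 0 0 0" --pt "0 0.25 0 0 0 0 0" --pt "0 0.4 0 0 0 0 0" --pt "0 0.4 0 0 0 0 0" --pt "0 0.4 0 0 0 0 0"

```text
t: 24.3
ee_pos: [0.6159, -0.0117, 0.3322]
tcp_rot: [[0.059, 0.998, -0.004], [0.998, -0.059, 0.0], [0.0, -0.004, -1.0]]
contact_force: [0.1, -0.7, -0.8]
finger_gap: 0.0001
grip_force: 0.0
```

Run:
```python
from h import *
import pickle
s=observe();print(s['ee_pos'],s['contact_force'],s['finger_gap'])
c=cam('wrist');pickle.dump(c,open('c10.pkl','wb'))
hs=cv2.cvtColor(c['frame'],cv2.COLOR_BGR2HSV);m=cv2.inRange(hs,(0,180,60),(5,255,255))|cv2.inRange(hs,(175,180,60),(180,255,255))
q,l,st,ce=cv2.connectedComponentsWithStats(m);print([(ce[i].round(1).tolist(),st[i].tolist()) for i in range(1,q) if st[i][4]>8])
for nm,X in(('knobtop',[.6225,.0865,.274]),('knobbot',[.6225,.0865,.24]),('seattop',[.625,.0865,.08]),('handletop',[.6183,-.0125,.1])):print(nm,px(c,X))
print((-c['R'].T@c['t']))
cv2.imwrite('pics/w10.png',c['frame'])
```

```text
[ 0.61594579 -0.0117172   0.33215246] [ 0.06757433 -0.67723384 -0.82055268] 5.068578769099272e-05
[([259.7, 159.4], [253, 149, 14, 22, 266])]
knobtop [257.12390049  63.09358328]
knobbot [257.30666402  69.50657436]
seattop [259.67637099  84.39899664]
handletop [258.94335592 163.4893269 ]
[0.62175173 0.06032092 0.47379428]
```

View pics/w10.png

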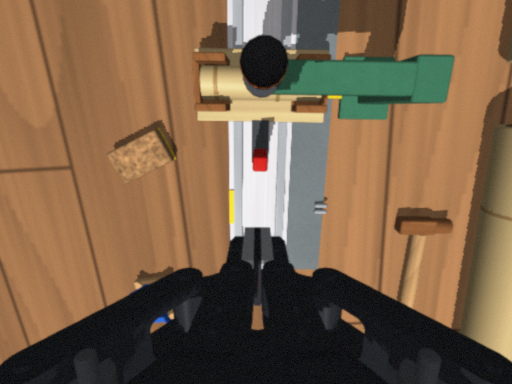

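The view shows the knob top circle centred at (264,61), so the knob is at about (0.627, 0.088). The handle top at (260,163) puts the seat at y≈0.0875, aligned with the knob within about 1 mm. I've already viewed more pictures than the 10 allowed, so I go on with numbers only.

Run:
```python
from h import *
import pickle
c=pickle.load(open('c10.pkl','rb'))
g=cv2.cvtColor(c['frame'],cv2.COLOR_BGR2GRAY)[30:92,232:298]
m=(g<28).astype('uint8');ct=max(cv2.findContours(m,0,cv2.CHAIN_APPROX_NONE)[0],key=cv2.contourArea)
(x,y),r=cv2.minEnclosingCircle(ct);print(x+232,y+30,r,onz(c,x+232,y+30,.274), 'exp r',16*c['f']/200)
```

```text
263.0 61.0 25.495197296142578 [0.62631747 0.08750567 0.274     ] exp r 23.059569453502103
```

>>> move_arm --pt "0.03 0.1 0 0 0 0 0" --pt "0.055 0.25 0 0 0 0 0" --pt "0.055 0.4 0 0 0 0 0" --pt "0.055 0.498 0 0 0 0 0" --pt "0.055 0.498 0 0 0 0 0" --pt "0.055 0.498 0 0 0 0 0"

```text
t: 24.85
ee_pos: [0.6279, 0.0861, 0.3335]
tcp_rot: [[0.061, 0.998, -0.002], [0.998, -0.061, -0.001], [-0.001, -0.002, -1.0]]
contact_force: [-0.5, 0.1, -0.0]
finger_gap: 0.0002
grip_force: 0.0
```

>>> move_arm --pt "-0.005 0.005 -0.08 0 0 0 0" --pt "-0.005 0.005 -0.16 0 0 0 0" --pt "-0.005 0.005 -0.22 0 0 0 0" --pt "-0.005 0.005 -0.26 0 0 0 0" --pt "-0.005 0.005 -0.26 0 0 0 0" --pt "-0.005 0.005 -0.26 0 0 0 0"

```text
t: 25.35
ee_pos: [0.6268, 0.0866, 0.2821]
tcp_rot: [[0.062, 0.998, -0.001], [0.998, -0.062, -0.0], [-0.0, -0.001, -1.0]]
contact_force: [0.0, -0.1, -0.1]
finger_gap: -0.0001
grip_force: 0.0
```

>>> move_arm --pt "0 0 -0.01 0 0 0 0" --pt "0 0 -0.02 0 0 0 0" --pt "0 0 -0.03 0 0 0 0" --pt "0 0 -0.03 0 0 0 0"

```text
t: 25.68
ee_pos: [0.6271, 0.0875, 0.2766]
tcp_rot: [[0.061, 0.998, 0.0], [0.998, -0.061, 0.0], [0.0, 0.0, -1.0]]
contact_force: [-0.7, 0.4, -1.0]
finger_gap: -0.0003
grip_force: 0.0
```

>>> move_arm --pt "0 0 -0.01 0 0 0 0" --pt "0 0 -0.02 0 0 0 0" --pt "0 0 -0.03 0 0 0 0" --pt "0 0 -0.03 0 0 0 0"

```text
t: 26.02
ee_pos: [0.6273, 0.0875, 0.2717]
tcp_rot: [[0.061, 0.998, 0.001], [0.998, -0.061, 0.0], [0.0, 0.001, -1.0]]
contact_force: [-1.2, -0.1, 4.3]
finger_gap: 0.0
grip_force: 2.2
```

Contact with the knob at z≈0.272. Push down steadily.

>>> move_arm --pt "0 0 -0.02 0 0 0 0" --pt "0 0 -0.04 0 0 0 0" --pt "0 0 -0.06 0 0 0 0" --pt "0 0 -0.08 0 0 0 0" --pt "0 0 -0.1 0 0 0 0" --pt "0 0 -0.12 0 0 0 0" --pt "0 0 -0.12 0 0 0 0"

```text
t: 26.6
ee_pos: [0.6273, 0.0875, 0.2476]
tcp_rot: [[0.061, 0.998, 0.001], [0.998, -0.061, 0.0], [0.0, 0.001, -1.0]]
contact_force: [-0.7, 0.1, 3.7]
finger_gap: -0.0001
grip_force: 2.1
```

>>> move_arm --pt "0 0 -0.01 0 0 0 0" --pt "0 0 -0.02 0 0 0 0" --pt "0 0 -0.02 0 0 0 0"

```text
t: 26.85
ee_pos: [0.6274, 0.0876, 0.244]
tcp_rot: [[0.061, 0.998, 0.002], [0.998, -0.061, 0.0], [0.0, 0.002, -1.0]]
contact_force: [-1.3, 0.7, 5.3]
finger_gap: -0.0001
grip_force: 2.8
```

>>> move_arm --pt "0 0 -0.01 0 0 0 0" --pt "0 0 -0.01 0 0 0 0"

```text
t: 27.02
ee_pos: [0.6274, 0.0875, 0.2421]
tcp_rot: [[0.061, 0.998, 0.002], [0.998, -0.061, 0.0], [0.0, 0.002, -1.0]]
contact_force: [-1.4, 1.0, 5.4]
finger_gap: 0.0001
grip_force: 3.0
```

>>> move_arm --pt "0 0 -0.01 0 0 0 0" --pt "0 0 -0.01 0 0 0 0"

```text
t: 27.18
ee_pos: [0.6274, 0.0876, 0.2402]
tcp_rot: [[0.061, 0.998, 0.002], [0.998, -0.061, 0.0], [0.0, 0.002, -1.0]]
contact_force: [-1.0, 0.8, 6.4]
finger_gap: -0.0005
grip_force: 3.0
```

>>> move_arm --pt "0 0 -0.01 0 0 0 0" --pt "0 0 -0.01 0 0 0 0"

```text
t: 27.35
ee_pos: [0.6274, 0.0876, 0.2383]
tcp_rot: [[0.061, 0.998, 0.002], [0.998, -0.061, 0.0], [0.0, 0.002, -1.0]]
contact_force: [-2.0, -0.1, 5.4]
finger_gap: 0.0001
grip_force: 3.2
```

>>> move_arm --pt "0 0 -0.01 0 0 0 0" --pt "0 0 -0.01 0 0 0 0"

```text
t: 27.52
ee_pos: [0.6274, 0.0876, 0.2365]
tcp_rot: [[0.061, 0.998, 0.002], [0.998, -0.061, 0.0], [0.0, 0.002, -1.0]]
contact_force: [-3.1, 0.4, 6.6]
finger_gap: 0.0
grip_force: 3.6
```

>>> move_arm --pt "0 0 -0.01 0 0 0 0" --pt "0 0 -0.01 0 0 0 0"

```text
t: 27.68
ee_pos: [0.6274, 0.0875, 0.2347]
tcp_rot: [[0.061, 0.998, 0.002], [0.998, -0.061, 0.0], [0.0, 0.002, -1.0]]
contact_force: [-1.6, -0.2, 8.2]
finger_gap: -0.0001
grip_force: 3.9
```

Run:
```python
from h import *
import pickle
s=observe();print(s['ee_pos'],s['contact_force'])
S=cam('scene');T=cam('top');c=cam('wrist');pickle.dump((S,T,c),open('c11.pkl','wb'))
print(S['vertical_fov'])
```

```text
[0.62740125 0.08754452 0.23469036] [-1.62980464 -0.15467732  8.22933434]
51.51232789831292
```

The force began rising at z≈0.239, which agrees with the nominal contact height. The target is z≈0.231.

>>> move_arm --pt "0 0 -0.01 0 0 0 0" --pt "0 0 -0.01 0 0 0 0"

```text
t: 28.0
ee_pos: [0.6274, 0.0876, 0.2329]
tcp_rot: [[0.061, 0.998, 0.002], [0.998, -0.061, 0.0], [0.0, 0.002, -1.0]]
contact_force: [-3.6, 0.6, 9.4]
finger_gap: 0.0
grip_force: 4.3
```

>>> move_arm --pt "0 0 -0.01 0 0 0 0" --pt "0 0 -0.01 0 0 0 0"

```text
t: 28.17
ee_pos: [0.6274, 0.0876, 0.2311]
tcp_rot: [[0.061, 0.998, 0.002], [0.998, -0.061, 0.0], [0.0, 0.002, -1.0]]
contact_force: [-2.6, -0.4, 9.3]
finger_gap: -0.0
grip_force: 4.6
```

>>> move_arm --pt "0 0 0 0 0 0 0" --pt "0 0 0 0 0 0 0" --pt "0 0 0 0 0 0 0"

```text
t: 28.42
ee_pos: [0.6274, 0.0876, 0.2311]
tcp_rot: [[0.061, 0.998, 0.002], [0.998, -0.061, 0.0], [0.0, 0.002, -1.0]]
contact_force: [-3.1, -0.6, 8.6]
finger_gap: 0.0001
grip_force: 4.7
```

>>> move_arm --pt "0 0 0.02 0 0 0 0" --pt "0 0 0.1 0 0 0 0" --pt "0 0 0.25 0 0 0 0" --pt "0 0 0.45 0 0 0 0" --pt "0 0 0.6 0 0 0 0" --pt "0 -0.15 0.6 0 0 0 0" --pt "0 -0.3 0.6 0 0 0 0" --pt "0 -0.498 0.6 0 0 0 0" --pt "0 -0.498 0.6 0 0 0 0" --pt "0 -0.498 0.6 0 0 0 0"

```text
t: 29.25
ee_pos: [0.627, -0.0139, 0.3481]
tcp_rot: [[0.065, 0.998, -0.001], [0.998, -0.065, 0.0], [0.0, -0.001, -1.0]]
contact_force: [0.2, 0.4, -0.5]
finger_gap: 0.0001
grip_force: 0.0
```

Run:
```python
from h import *
import pickle
s=observe();print(s['ee_pos'],s['contact_force'])
c=cam('wrist')
hs=cv2.cvtColor(c['frame'],cv2.COLOR_BGR2HSV);m=cv2.inRange(hs,(0,180,60),(5,255,255))|cv2.inRange(hs,(175,180,60),(180,255,255))
q,l,st,ce=cv2.connectedComponentsWithStats(m);print([(ce[i].round(1).tolist(),st[i].tolist()) for i in range(1,q) if st[i][4]>8])
print('handle pred',px(c,[.6183,-.0125,.1]))
k=px(c,[.6265,.0875,.231]);print('knob pred',k,'r',16*c['f']/(-(c['R'].T@c['t'])[2]-0+0 and ((c['R']@[.6265,.0875,.231]+c['t'])[2])))
x0,y0=int(k[0])-32,max(int(k[1])-30,0)
g=cv2.cvtColor(c['frame'],cv2.COLOR_BGR2GRAY)[y0:y0+60,x0:x0+64]
ct=max(cv2.findContours((g<28).astype('uint8'),0,cv2.CHAIN_APPROX_NONE)[0],key=cv2.contourArea)
(x,y),r=cv2.minEnclosingCircle(ct);print('knob',x+x0,y+y0,r*1000/1000)
print('tube',strawpts(c,.062,(190,20,90,90)))
```

```text
[ 0.6270325  -0.01392877  0.3481334 ] [ 0.17035809  0.43384133 -0.47703908]
[([251.1, 155.7], [245, 146, 13, 20, 239])]
handle pred [250.07006883 160.23343989]
knob pred [247.48044834  69.66587504] r 19198.710749346086
knob 248.09756088256836 68.19512176513672 18.650903701782227
tube (((0.6050114631652832, 0.0946960300207138), (0.0781099870800972, 0.12228213250637054), 86.25264739990234), (190, 49, 90, 61))
```

Run:
```python
from h import *
import pickle
S0=pickle.load(open('c9.pkl','rb'))[1];S1=cam('scene');T=cam('top')
for n,S in(('before',S0),('after',S1)):
  x,y=225,222;g=cv2.cvtColor(S['frame'],cv2.COLOR_BGR2GRAY)[y:y+40,x:x+32]
  q,l,st,ce=cv2.connectedComponentsWithStats((g<45).astype('uint8'))
  print(n,[((ce[i]+[x,y]).round(1).tolist(),st[i].tolist()) for i in range(1,q) if st[i][4]>15])
  hs=cv2.cvtColor(S['frame'],cv2.COLOR_BGR2HSV);m=cv2.inRange(hs,(0,180,60),(5,255,255))
  q,l,st,ce=cv2.connectedComponentsWithStats(m);print('red',[ce[i].round(1).tolist() for i in range(1,q) if st[i][4]>20])
for z in(.257,.222,.214,.206):print(z,px(S1,[.6265,.0875,z]))
```

```text
before [([241.0, 240.6], [12, 13, 9, 12, 66]), ([226.2, 253.5], [0, 25, 4, 12, 26]), ([243.6, 255.2], [17, 30, 4, 7, 21])]
red [[222.3, 245.2]]
after [([241.6, 248.3], [12, 19, 11, 19, 114]), ([226.0, 252.8], [0, 25, 4, 11, 21])]
red [[222.1, 245.0]]
0.257 [240.09414077 240.08924437]
0.222 [240.24433557 244.77457161]
0.214 [240.27771174 245.8157413 ]
0.206 [240.31074455 246.84619981]
```

The knob top moved 6 px in the scene view, matching about 43 mm of slide, and the carrier did not move. Handing in.

```bash
python3 -c "
from rig import sign_off
print(sign_off())"
```

```text
the job is handed in; nothing more can be done
None
```

I handed the job in at about 29 s, and sign-off returned no verdict: the tube lies home in the carrier, the carrier is in the gauge detent, and the foot presses with an estimated 8 mm of compression (from the slide's travel and contact force, not seen directly); I viewed 14 pictures, over the limit of 10.

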